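Put the packing station's small tools away

ROBOT

A 6-joint arm with a two-finger parallel gripper is mounted at the origin on a cart in front of the work surface, level with it; the furniture and walls round the work are solid. World frame = base frame: x ahead of the robot, y to its left, z up, the work surface at z = 0. Lengths are in mm, angles in rad, forces in N, time in s.
With the tool pointing down it reaches from about 350 to 725 mm from the base axis. Payload 6 kg.
Tool frame: the origin (TCP) lies midway between the tips of the shut fingers; the grasp point (between the pads) lies 19 mm behind it; z points along the fingers, y is the line along which they close (so a half turn about z gives the same grasp; the last joint's range is limited). The gripper opens to 85 mm and grips with 20 to 120 N. Pads are 22 mm wide; open, the fingers measure 114 mm over their backs; the gripper's body (76 mm by 85 mm) begins 54 mm behind the grasp point. The pads swing forward as they close: fully open they stand 13 mm farther back than shut.
Start: joints at [-0.928, 0.04, 0.085, 0, -1.615, -0.334], TCP at [182.358, -571.593, 231.261] pointing down, gripper open.
Joint ranges: [-2.56, 2.56], [-1.29, 2.01], [-1.08, 1.49], [-3.29, 1.98], [-2.81, -0.18], [-2.99, 2.99]. Speed limits (rad/s): [2.57, 2.57, 3.01, 3.14, 3.14, 3.14].

INTERFACE

Orientations are given as a rotation vector (axis times angle).
In Python, from rig import arm, hand, solver, capture, calibration, job gives the robot as it stands. The module is installed in compiled form; this text tells all that it offers. Calls block until the motion is done:
- arm.reach(position, orientation): joint-space move of the TCP to a pose.
- arm.move_l(position, orientation=None, vel=150, threshold=None): straight line of the TCP; orientation=None keeps the orientation; vel is the mean speed in mm/s. With threshold (N) it stops when the force on the tool has changed by that much, and returns True; else False.
- arm.goto_joints(angles): joint-space move.
- hand.ungrasp() and hand.close(squeeze=None): open the fingers fully, or close them until they stop; squeeze is the grip in N (None keeps the last).
- arm.wait(seconds).
- solver.inverse_kinematics(position, orientation): joint angles nearest the present ones, or None.
- capture(name): name is "side" or "top"; returns (picture, depth): 400x640x3 uint8, red, green, blue; 400x640 float32, mm along the optical axis (not along the pixel's ray), 0 where there is no reading.
- calibration(name): a dict with "K" (3x3 intrinsics, pixels), "world_to_cam" (4x4, takes a point from world to camera coordinates). Camera axes: x right, y down, z forward; pixel columns grow to the right and rows downward; lengths in mm; the calibration is good to about 2 mm. A picture is of the moment at which its call begins. calibration takes no time and is no camera call.
A pose or a line that the arm cannot do raises arm.Unreachable and nothing moves.
- job.close_job(): hands the job in; it is judged then, once.
Readings, each from a call of its own:
- arm.current_time(): time.
- arm.current_joint_positions(): joint angles.
- arm.current_joint_vel(): joint speeds.
- arm.current_joint_torque(): joint torques, N m.
- arm.current_tcp_pos(): TCP position.
- arm.current_tool_rot(): TCP orientation.
- arm.current_force(): force on the tool from outside, world axes, zero at the start.
- arm.current_wrist_torque(): the same for the moment, N m.
- arm.current_opening(): finger opening in mm.
- arm.current_finger_force(): force on a finger pad.
Only numpy, scipy, OpenCV 4.12 (cv2) and the standard library are available. Lean on these libraries where they do the work, as an engineer would, in place of code of your own. Each camera call takes 0.05 s, during which the arm holds its last target. There are 200 camera calls.

TASK

Put the packing station's small tools away where each kind belongs: both blue-capped marker pens flat on the floor of the green tray, beside each other; the probe thermometer flat on the floor of the yellow tray; and the tongs centred and lengthwise on the dark wooden board, as they lie now (on edge, either end first). Lower each thing to its place before letting go, do not drop it, and do not shift the label roll.

Things in the scene. Friction and masses are not known exactly. Their poses are not given: they have to be found in the camera images.
- pen_a: marker pen with blue cap and white barrel, lying on the table, one of two alike (both go to the same tray, so either may be taken for the other). 135 mm long (own y axis), about 16 mm thick, 20 g; nearly round, so it may roll a little. Origin: middle of its length, at its underside as it first lies (8 mm below its axis; if it rolls the origin turns with it). Grasp across its middle
- pen_b: marker pen with blue cap and white barrel, lying on the table, one of two alike (both go to the same tray, so either may be taken for the other). 135 mm long (own y axis), about 16 mm thick, 20 g; nearly round, so it may roll a little. Origin: middle of its length, at its underside as it first lies (8 mm below its axis; if it rolls the origin turns with it). Grasp across its middle
- probe: probe thermometer lying flat: a blue body with a display, and a thin steel probe rod. 179 mm long along its own y; the blue body is 26 mm wide (x), 16 mm high and spans y = +33 to +89 mm, the rod (6 mm thick) runs from there to y = -89 mm. 70 g, balances within the blue body, about y = +48 mm: grasp the body there across its 26 mm. Origin: middle of the overall length, at its underside; z up
- tongs: steel serving tongs lying on edge, 257 mm long (own y), 22 mm high (z), 130 g. The rigid arms join in a bow at +y; open tips at -y, 56 mm over both (x). Black rubber grip sleeves on both arms, y = -22 to +38 mm, flat and parallel outside: 58 mm over both, 1 to 21 mm above the underside. Balance at y = +8 mm: grasp across both sleeves there. Origin: mid length and width, at the underside
- green_tray: open green plastic tray, fixed to the table. Outside 120 mm (own x) by 173 mm (own y, the long way), 30 mm high; walls and floor 4 mm thick, so inside 112 by 165 mm. Small lips, 8 mm, stick out at the middle of the two short ends. Origin: centre of its underside; z up. Place of the marker pens
- yellow_tray: open yellow plastic tray, fixed to the table. Outside 120 mm (own x) by 208 mm (own y, the long way), 30 mm high; walls and floor 4 mm thick, so inside 112 by 200 mm. Small lips, 8 mm, stick out at the middle of the two short ends. Origin: centre of its underside; z up. Place of the probe thermometer
- wood_board: small dark hardwood board, fixed to the table, 85 mm (own x) by 200 mm (own y, the long way), flat top 16 mm above the table. Origin: centre of its underside; z up. Place of the tongs, which overhang its two short ends
- label_roll: bystander: white roll of labels lying flat, 77 mm across, 25 mm high, loose. Origin: centre of its underside

How it is judged (in metres and radians):
At the end, for the whole second after the job is handed in: Both pens in the green tray, the probe in the yellow tray, flat on the floor (long axis within 0.12 rad of level, not propped or stacked). Tongs on edge on the board: centre within 15 mm across and 20 mm along it, length within 0.17 rad of its long side. All released and at rest (x of pen_a in the frame of green_tray between -0.056 and 0.056 m and y of pen_a in the frame of green_tray between -0.04 and 0.04 m and z of pen_a in the frame of green_tray between -0.002 and 0.024 m and angle between pen_a's own y axis and vertical between 1.45 and 1.69 rad and x of pen_b in the frame of green_tray between -0.056 and 0.056 m and y of pen_b in the frame of green_tray between -0.04 and 0.04 m and z of pen_b in the frame of green_tray between -0.002 and 0.024 m and angle between pen_b's own y axis and vertical between 1.45 and 1.69 rad and x of probe in the frame of yellow_tray between -0.056 and 0.056 m and y of probe in the frame of yellow_tray between -0.03 and 0.03 m and z of probe in the frame of yellow_tray between -0.002 and 0.024 m and angle between probe's own y axis and vertical between 1.45 and 1.69 rad and x of tongs in the frame of wood_board between -0.015 and 0.015 m and y of tongs in the frame of wood_board between -0.02 and 0.02 m and z of tongs in the frame of wood_board between 0.012 and 0.022 m and angle between the y axis of tongs and the y axis of wood_board, either way round below 0.17 rad and angle between tongs's own z axis and vertical below 0.1 rad and linear speed of each of pen_a, pen_b, probe, tongs below 0.02 m/s); the robot touches nothing.
It fails at once if the label roll is moved by more than 2 cm (distance of label_roll from where it was at the start of the episode above 0.02 m).
It fails at once if a pen, the probe or the tongs is dropped: let go with its underside more than 6 cm above the table ((height (world z) of pen_a above 0.06 m and contact force between the fingers and pen_a below 0.01 N) or (height (world z) of pen_b above 0.06 m and contact force between the fingers and pen_b below 0.01 N) or (height (world z) of probe above 0.06 m and contact force between the fingers and probe below 0.01 N) or (height (world z) of tongs above 0.06 m and contact force between the fingers and tongs below 0.01 N)).
It also fails if it takes over 122 s, if anything falls off the work surface, if the arm or the gripper's body presses on something with over 40 N, if the wrist force passes 120 N, or if a joint passes its speed limit or range.

## Working session

There is one attempt and no reset: what is moved stays moved. The work goes in short steps, each a Python script; the robot and the scene stay as the last script left them, time stands still between calls to the robot, and variables do not carry over. Pictures are saved under pics/ and viewed, at most 14 in all, crops included, and the job is handed in when it is done.

```bash
mkdir -p pics; ls; python3 - <<'E'
from rig import *
import cv2,numpy as np
for n in("top","side"):
    p,d=capture(n);cv2.imwrite(f"pics/{n}0.png",p[:,:,::-1]);np.savez(f"{n}0.npz",p=p,d=d)
    c=calibration(n);print(n,c["K"],c["world_to_cam"])
print(arm.current_tool_rot(),arm.current_time())
E
```

```text
pics
top [[483.69494312   0.         318.07280535]
 [  0.         483.69494312 204.00239375]
 [  0.           0.           1.        ]] [[-7.86584900e-04 -9.99999543e-01  5.42559644e-04 -7.23720023e+01]
 [-9.88640181e-01  6.96103009e-04 -1.50300059e-01  4.97034075e+02]
 [ 1.50299612e-01 -6.54620021e-04 -9.88640277e-01  1.58526094e+03]
 [ 0.00000000e+00  0.00000000e+00  0.00000000e+00  1.00000000e+00]]
side [[426.30668885   0.         323.06312574]
 [  0.         426.30668885 197.84835654]
 [  0.           0.           1.        ]] [[-8.64445925e-01 -5.02211445e-01 -2.27355985e-02  4.21450148e+02]
 [-1.79255129e-01  3.50169026e-01 -9.19374381e-01  1.59897618e+02]
 [ 4.69681638e-01 -7.90673964e-01 -3.92726165e-01  9.13469219e+02]
 [ 0.00000000e+00  0.00000000e+00  0.00000000e+00  1.00000000e+00]]
[ 4.83099152e-01 -3.10383060e+00 -2.46529447e-03] 0.1
```

View pics/top0.png

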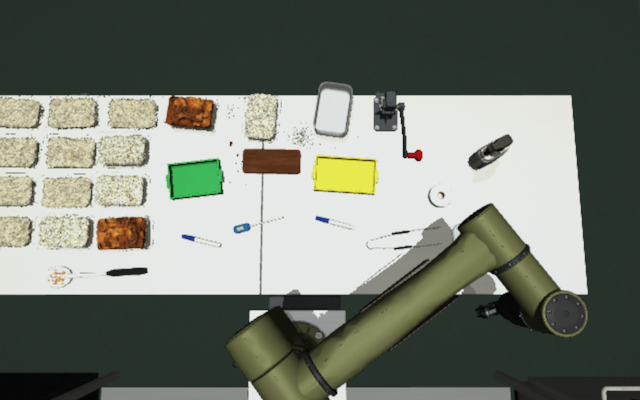

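View pics/side0.png

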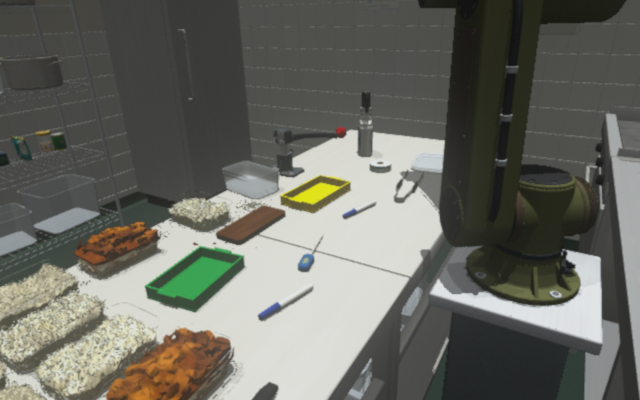

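The top view shows the green tray (195,179), board (271,161), yellow tray (345,176), pens (201,240) and (334,222), probe (258,225), tongs (about 403,238, next to the arm) and roll (440,195). I'll measure these with height and colour masks next.

```bash
cat > h.py <<'E'
import numpy as np,cv2
from rig import calibration
def world(n,u,v,d=None,z=None):
    c=calibration(n);K=c["K"];T=c["world_to_cam"];R=T[:3,:3];t=T[:3,3]
    r=np.stack([(np.asarray(u,float)-K[0,2])/K[0,0],(np.asarray(v,float)-K[1,2])/K[1,1],np.ones(np.shape(u))],-1)
    o=-R.T@t; rw=r@R
    s=np.asarray(d,float)[...,None] if d is not None else ((z-o[2])/rw[...,2])[...,None]
    return o+rw*s
def cloud(n,d):
    v,u=np.mgrid[:400,:640]; return world(n,u,v,d=d)
def comps(P,m,minpx=15):
    k,l,s,_=cv2.connectedComponentsWithStats(m.astype(np.uint8),connectivity=8)
    for i in range(1,k):
        if s[i,4]>=minpx:
            q=P[l==i]; r=cv2.minAreaRect(q[:,:2].astype(np.float32)); b=s[i]
            w,h=r[1]; a=r[2] if w>=h else r[2]+90   # long-axis direction, deg from world x
            print(b, "c",np.round(r[0]),"L",round(max(w,h)),"W",round(min(w,h)),"ang",round(a,1),"zmed",round(np.median(q[:,2]),1),"zmax",round(q[:,2].max(),1))
E
python3 - <<'E'
from h import *
f=np.load("top0.npz");p,d=f["p"],f["d"];P=cloud("top",d);Z=P[...,2]
ok=d>0
ta=Z[255:285,170:230];print("table",np.median(ta),ta.std())
m=ok&(Z>4)&(Z<45);m[:,:152]=0;m[:145]=0;m[292:]=0
comps(P,m)
hsv=cv2.cvtColor(p,cv2.COLOR_RGB2HSV)
H,S,V=[hsv[...,i].astype(int) for i in range(3)]
roi=np.zeros_like(m);roi[145:290,152:460]=1
for n,mm in dict(green=(H>40)&(H<80)&(S>120),yel=(H>20)&(H<36)&(S>120),wood=(V<120)&(S>80)&(H<20),blue=(H>95)&(H<130)&(S>90)).items():
    print(n);comps(P,mm&roi&ok,8)
g=cv2.resize(p[140:262,160:460],None,fx=2.6,fy=2.6,interpolation=cv2.INTER_CUBIC)
hm=cv2.resize((np.clip(Z,0,40)*6).astype(np.uint8)[205:262,160:460],None,fx=2.6,fy=2.6,interpolation=cv2.INTER_NEAREST)
cv2.imwrite("pics/z.png",np.vstack([g[:,:,::-1],cv2.cvtColor(hm,cv2.COLOR_GRAY2BGR)]))
E
```

```text
table -1.2188795678265478 77.47465170912703
[ 241  148   60   27 1403] c [653.  92.] L 205 W 93 ang 90.1 zmed 14.6 zmax 27.8
[464 152  20  19  82] c [ 648. -607.] L 65 W 42 ang 22.1 zmed 23.0 zmax 44.7
[ 310  155   72   42 1175] c [ 604. -168.] L 244 W 135 ang 86.0 zmed 8.5 zmax 42.2
[165 157  60  43 826] c [590. 350.] L 202 W 136 ang 97.4 zmed 13.4 zmax 41.3
[185 174  16  14  61] c [577. 355.] L 47 W 46 ang 56.3 zmed 6.0 zmax 11.3
[179 178   6   9  17] c [579. 396.] L 27 W 15 ang 147.9 zmed 6.7 zmax 11.5
[190 185   9   9  18] c [553. 355.] L 30 W 16 ang 50.6 zmed 5.6 zmax 10.3
[427 185  29  24 439] c [ 532. -492.] L 91 W 80 ang 128.2 zmed 23.9 zmax 34.2
[182 186  10   9  23] c [550. 380.] L 31 W 19 ang 56.6 zmed 6.4 zmax 12.7
[316 214  39  16 178] c [ 436. -128.] L 136 W 27 ang 72.6 zmed 13.1 zmax 27.1
[233 223  21  11 133] c [420. 182.] L 72 W 31 ang 98.8 zmed 14.1 zmax 24.2
[255 222  12   4  17] c [434. 123.] L 38 W 8 ang 96.6 zmed 6.9 zmax 18.7
[453 223   8  18  81] c [ 407. -540.] L 60 W 23 ang 175.4 zmed 15.2 zmax 25.0
[390 229  23   8  55] c [ 404. -352.] L 76 W 13 ang 105.0 z
[... 195 characters left out ...]
[ 361. -428.] L 38 W 12 ang 99.3 zmed 11.0 zmax 21.1
[374 246  42   9  81] c [ 345. -330.] L 138 W 25 ang 93.8 zmed 16.1 zmax 25.2
green
[ 167  159   55   40 1834] c [587. 352.] L 192 W 123 ang 96.9 zmed 3.9 zmax 41.3
yel
[ 312  155   66   39 2174] c [ 606. -163.] L 222 W 132 ang 86.6 zmed 4.1 zmax 42.2
wood
[ 242  149   58   25 1314] c [656.  92.] L 201 W 93 ang 88.4 zmed 14.8 zmax 27.8
[407 153  14   8  21] c [ 627. -371.] L 44 W 12 ang 58.3 zmed 153.6 zmax 161.2
blue
[316 217  13   5  40] c [449. -86.] L 42 W 11 ang 73.6 zmed 14.3 zmax 24.7
[234 224  16   9  78] c [421. 187.] L 54 W 26 ang 104.6 zmed 13.7 zmax 24.2
[182 235  13   6  42] c [389. 368.] L 44 W 12 ang 73.4 zmed 11.8 zmax 22.5
```

View pics/z.png

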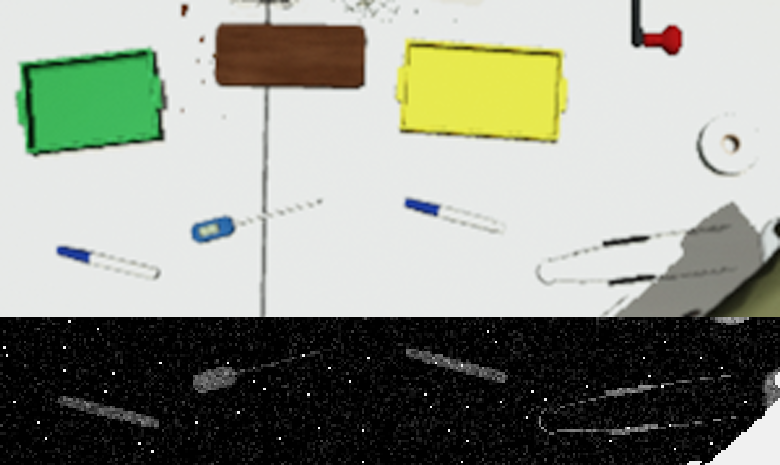

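The zoomed crop is clear. The tongs' bow points to image left at (366,244), the sleeves are near (401,233) and (403,248), and the probe rod tip is near (284,217). Next I'll refine the positions by projecting pixels onto planes at known heights.

```bash
cat >> h.py <<'E'
def fit(n,m,z):
    "centre, (L,W), long-axis deg of masked pixels projected to plane z (largest component)"
    k,l,s,_=cv2.connectedComponentsWithStats(m.astype(np.uint8),connectivity=8)
    i=1+np.argmax(s[1:,4]); v,u=np.where(l==i)
    q=world(n,u,v,z=z)[:,:2]; r=cv2.minAreaRect(q.astype(np.float32)); w,h=r[1]
    mu=q.mean(0); e,V=np.linalg.eigh(np.cov((q-mu).T)); a=np.degrees(np.arctan2(V[1,1],V[0,1]))%180
    print("n",len(u),"rect c",np.round(r[0],1),"L/W",np.round([max(w,h),min(w,h)]),"a",round((r[2] if w>=h else r[2]+90)%180,1),"| mean",np.round(mu,1),"pca",round(a,1))
    return mu,a
def box(m,u0,u1,v0,v1):
    o=np.zeros_like(m);o[v0:v1,u0:u1]=m[v0:v1,u0:u1];return o
E
python3 - <<'E'
from h import *
f=np.load("top0.npz");p,d=f["p"],f["d"]
Z=cloud("top",cv2.medianBlur(d,3))[...,2]
hsv=cv2.cvtColor(p,cv2.COLOR_RGB2HSV);H,S,V=[hsv[...,i].astype(int) for i in range(3)]
g=(H>40)&(H<80)&(S>80);y=(H>20)&(H<36)&(S>80)
print("green");fit("top",box(g,160,230,150,205),30);print("yel");fit("top",box(y,305,385,150,200),30)
print("wood");fit("top",box((V<130)&(S>60)&(H<20),236,306,146,178),16)
print("roll");fit("top",box(Z>12,420,460,180,212),25)
print("penL");fit("top",box(Z>4,178,224,232,250),10)
print("penR");fit("top",box(Z>4,312,358,212,232),10)
b=(H>95)&(H<130)&(S>90)
print("probe");fit("top",box(b|(Z>8),230,252,218,236),14); print(world("top",[249.5,283.8],[228,216.9],z=4))
print("tong bow",world("top",366.5,244.2,z=22))
dk=(V<70)
for v0,v1 in((228,240),(242,254)): print("sleeve");fit("top",box(dk,386,414,v0,v1),21)
P=cloud("top",d);print("arm z",np.round(P[225:245:6,445:470:6,2]))
E
```

```text
green
n 1881 rect c [586.4 348.7] L/W [188. 123.] a 96.7 | mean [586.2 348.1] pca 96.1
yel
n 2218 rect c [ 600.9 -163.5] L/W [222. 123.] a 86.1 | mean [ 600.5 -163.6] pca 86.1
wood
n 1338 rect c [650.8  89.6] L/W [199.  83.] a 88.6 | mean [650.6  89.3] pca 88.4
roll
n 396 rect c [ 527.1 -488.7] L/W [79. 73.] a 134.1 | mean [ 526.9 -488.2] pca 124.4
penL
n 177 rect c [374.9 322.4] L/W [134.  17.] a 76.0 | mean [376.1 323.3] pca 76.6
penR
n 176 rect c [ 436.6 -129.7] L/W [134.  17.] a 73.6 | mean [ 436.6 -129.7] pca 74.5
probe
n 122 rect c [418.1 185. ] L/W [55. 27.] a 106.1 | mean [418.  185.8] pca 103.4
[[419.73445074 160.40856441   4.        ]
 [457.66406076  44.18754178   4.        ]]
tong bow [ 363.20460296 -234.66430545   22.        ]
sleeve
n 21 rect c [ 403.9 -348. ] L/W [54.  5.] a 97.1 | mean [ 404.  -350.9] pca 98.2
sleeve
n 21 rect c [ 354.1 -356.7] L/W [54.  4.] a 98.0 | mean [ 354.  -357.7] pca 98.6
arm z [[ -3.  -0.   6. 599. 610.]
 [ -4.   4.  24. 590. 603.]
 [  0.  -3.  16. 598. 603.]
 [ -4.   3. 595. 605. 606.]]
```

Sizes and distances all match the given dimensions. The probe comes first.

```bash
cat >> h.py <<'E'
from rig import arm,hand,solver,capture,job
from scipy.spatial.transform import Rotation as Ro
def ori(phi):
    "tool down, closing line at phi deg (mod 180); take the half turn with the wrist nearer mid range"
    c,s=np.cos(np.radians(phi)),np.sin(np.radians(phi))
    return Ro.from_matrix(np.array([[-s,c,0],[c,s,0],[0,0,-1]]).T.reshape(3,3)).as_rotvec()
def ori2(phi,pos):
    best=None
    for f in(phi,phi+180):
        q=solver.inverse_kinematics(list(pos),ori(f))
        if q is not None and (best is None or abs(q[5])<best[0]): best=(abs(q[5]),f)
    return best[1]
def dirv(a): return np.array([np.cos(np.radians(a)),np.sin(np.radians(a))])
def st(tag): print(tag,"t",round(arm.current_time(),1),"tcp",np.round(arm.current_tcp_pos(),1),"open",round(arm.current_opening(),1),"F",np.round(arm.current_force(),1),"pad",round(float(np.max(arm.current_finger_force())),1))
def pick(xy,phi,z,sq,lift):
    r=ori(phi); hand.ungrasp()
    arm.reach([*xy,z+80],r); arm.move_l([*xy,z+25],r,vel=150)
    if arm.move_l([*xy,z],r,vel=40,threshold=8): st("CONTACT")
    hand.close(sq); st("grip"); arm.move_l([*xy,z+lift],r,vel=80); st("lift")
def lower(xy,phi,zh,z):
    r=ori(phi); arm.move_l([*xy,zh],r,vel=150); st("over")
    arm.move_l([*xy,z+12],r,vel=80)
    print("touch",arm.move_l([*xy,z],r,vel=20,threshold=4)); st("down")
E
python3 - <<'E'
from h import *
R=Ro.from_rotvec(ori(30)).as_matrix();print(R.round(2),np.linalg.det(R))
a=105.7;at=86.1;xy=np.array([418,185.5])-13*dirv(a);tg=np.array([600.7,-163.5])+48*dirv(at)
for f in(a-90,a+90):print(f,solver.inverse_kinematics([*xy,50],ori(f)),solver.inverse_kinematics([*tg,50],ori(f-a+at)))
E
```

```text
[[-0.5   0.87 -0.  ]
 [ 0.87  0.5   0.  ]
 [ 0.   -0.   -1.  ]] 1.0000000000000002
15.700000000000003 [ 8.35325937e-01 -3.12270181e-01 -5.64595075e-01 -4.44089210e-16
 -1.31847143e+00  2.58028341e+00] [ 0.13612037  0.13311404 -0.14892409  0.         -1.2887582   2.93740444]
195.7 [ 0.83532594 -0.31227018 -0.56459508  0.         -1.31847143 -0.56130924] [ 0.13612037  0.13311404 -0.14892409  0.         -1.2887582  -0.20418821]
```

```bash
python3 - <<'E'
from h import *
a=105.7;at=86.1;xy=np.array([418,185.5])-13*dirv(a);tg=np.array([600.7,-163.5])+48*dirv(at)
pick(xy,a+90,4,30,48)
p,d=capture("top");np.savez("top1.npz",p=p,d=d)
lower(tg,at+90,52,8.5)
p,d=capture("side");cv2.imwrite("pics/s1.png",cv2.resize(p[150:260,240:420],None,fx=4,fy=4)[:,:,::-1])
E
```

```text
grip t 5.0 tcp [421.8 173.1   4.4] open 24.9 F [-0.  -0.1  2.6] pad 29.7
lift t 5.7 tcp [421.2 172.9  51.5] open 24.6 F [-0.2 -0.1 -1. ] pad 29.5
over t 8.2 tcp [ 603.9 -115.1   52.2] open 24.5 F [ 0.1  0.2 -1.4] pad 29.5
touch True
down t 9.4 tcp [ 603.7 -115.6    8.4] open 24.8 F [-0.5  0.5  4. ] pad 29.9
```

View pics/s1.png

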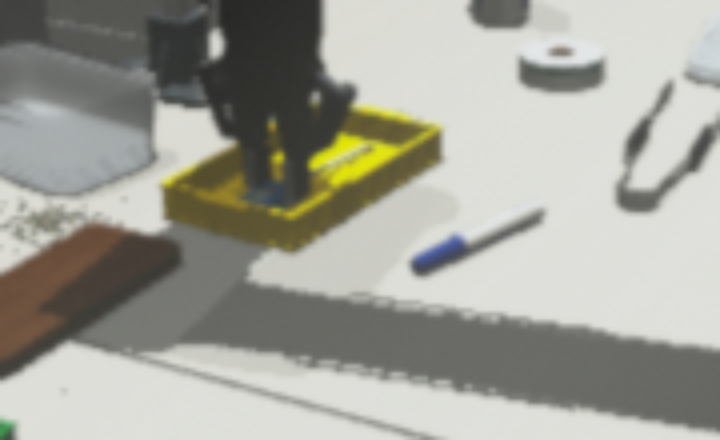

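The side view shows the probe in the yellow tray, body between the fingers at about (275,190), with the rod lying along the floor. I'll release it and watch the force.

```bash
python3 - <<'E'
from h import *
hand.ungrasp(); st("open"); x=arm.current_tcp_pos()
arm.move_l([x[0],x[1],100],vel=60); st("up")
p,d=capture("top");np.savez("top2.npz",p=p,d=d)
arm.reach([420,-150,250],ori(200));st("away")
p,d=capture("top");np.savez("top3.npz",p=p,d=d)
g=cv2.resize(p[140:262,160:460],None,fx=2.6,fy=2.6,interpolation=cv2.INTER_CUBIC);cv2.imwrite("pics/t3.png",g[:,:,::-1])
E
```

```text
open t 10.0 tcp [ 606.9 -115.2    8.8] open 85.3 F [11.6 -0.3 -3.4] pad 5.0
up t 11.7 tcp [ 606.7 -115.2   99.5] open 85.5 F [ 0.4 -0.7  0.2] pad 0.0
away t 12.7 tcp [ 420.3 -149.7  248.8] open 85.0 F [ 0.5  0.1 -0.5] pad 0.0
```

View pics/t3.png

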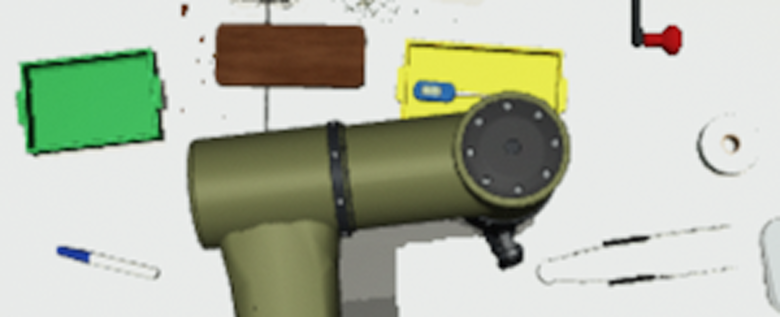

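The probe lies in the yellow tray, body at crop (435,91), rod to the right. The finger brushed the wall harmlessly at 12 N. The tongs are unchanged, so they're next.

```bash
python3 - <<'E'
from h import *
f=np.load("top3.npz");p=f["p"];V=p.max(2)<80
c=[fit("top",box(V,386,414,v0,v1),21) for v0,v1 in((228,240),(242,254))]
xy=(c[0][0]+c[1][0])/2; bow=world("top",366.5,244.2,z=22)[:2]; dv=bow-xy; a=np.degrees(np.arctan2(dv[1],dv[0]));print(xy,a)
a=98.0; xy=xy*0.5+0.5*(bow-120.5*dirv(a)); print(xy)
at=88.5; tg=np.array([650.7,89.5])+8*dirv(at)
phi=ori2(a+90,[*xy,40]);print(phi)
pick(xy,phi,2,60,46)
lower(tg,phi-a+at,48,17.5)
p,d=capture("side");cv2.imwrite("pics/s2.png",cv2.resize(p[150:260,190:370],None,fx=4,fy=4)[:,:,::-1])
E
```

```text
n 22 rect c [ 403.9 -348. ] L/W [54.  5.] a 97.1 | mean [ 404.  -350.4] pca 98.1
n 22 rect c [ 354.1 -356.7] L/W [54.  4.] a 98.0 | mean [ 354. -357.] pca 98.3
[ 378.98181467 -353.7322859 ] 97.5480588383431
[ 379.47838815 -353.86194681]
188.0
grip t 15.7 tcp [ 380.  -354.2    2.9] open 56.7 F [0.6 0.1 4.2] pad 65.2
lift t 16.4 tcp [ 379.3 -353.6   47.7] open 56.3 F [-0.6  0.6 -2.6] pad 64.6
over t 20.1 tcp [650.8  97.3  48.1] open 56.3 F [ 0.2  0.4 -1.3] pad 64.6
touch True
down t 21.0 tcp [650.8  97.5  18.8] open 56.3 F [-0.1  0.3  4. ] pad 65.2
```

View pics/s2.png

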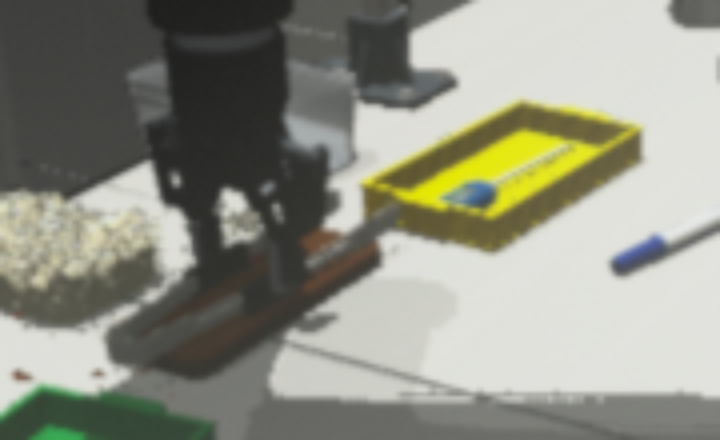

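The tongs sit on the board with the fingers straddling them. I'll release, check, then fetch the left pen. It goes in diagonally so the opening fingers clear the tray walls.

```bash
python3 - <<'E'
from h import *
hand.ungrasp(); x=arm.current_tcp_pos(); arm.move_l([x[0],x[1],110],vel=80); st("up")
a=76.3; xy=np.array([375.6,322.9]); phi=ori2(a+90,[*xy,40]); print(phi)
C=np.array([586.3,348.5]); at=56.4
print([solver.inverse_kinematics([*C,z],ori(phi-a+at)) for z in(9,60)])
pick(xy,phi,4,25,46)
p,d=capture("top");np.savez("top4.npz",p=p,d=d)
lower(C,phi-a+at,50,8.2)
hand.ungrasp(); st("open"); arm.move_l([*C,60],vel=80); st("up")
arm.reach([430,150,220],ori(phi));st("away")
p,d=capture("top")
cv2.imwrite("pics/t5.png",cv2.resize(p[140:262,150:450],None,fx=2.6,fy=2.6,interpolation=cv2.INTER_CUBIC)[:,:,::-1]);np.savez("top5.npz",p=p,d=d)
E
```

```text
up t 22.8 tcp [649.4  97.1 109.1] open 85.4 F [ 0.9  1.  -0.1] pad 0.0
166.3
[array([ 8.28537564e-01,  3.32694816e-01,  7.68546182e-03, -4.44089210e-16,
       -1.24578697e+00, -1.41496819e+00]), array([ 8.28537564e-01,  2.97305902e-01,  6.03167117e-02, -4.44089210e-16,
       -1.33380714e+00, -1.41496819e+00])]
grip t 26.2 tcp [375.7 323.    4.2] open 14.5 F [ 0.4 -0.3  1.5] pad 25.2
lift t 27.0 tcp [375.4 322.8  49.7] open 14.2 F [ 0.6  0.3 -0. ] pad 25.0
over t 28.6 tcp [585.9 348.6  50.1] open 14.4 F [-0.2  0.3  0.3] pad 25.0
touch True
down t 29.7 tcp [586.1 348.3   8.2] open 14.1 F [-0.4 -0.4  5.2] pad 25.6
open t 30.4 tcp [585.6 348.    7.2] open 85.3 F [-0.5 -0.   1.1] pad 0.0
up t 31.2 tcp [586.  348.4  59.4] open 85.8 F [0.7 0.1 0.2] pad 0.0
away t 32.4 tcp [430.1 150.4 219.1] open 85.4 F [ 0.3  0.2 -0.8] pad 0.0
```

View pics/t5.png

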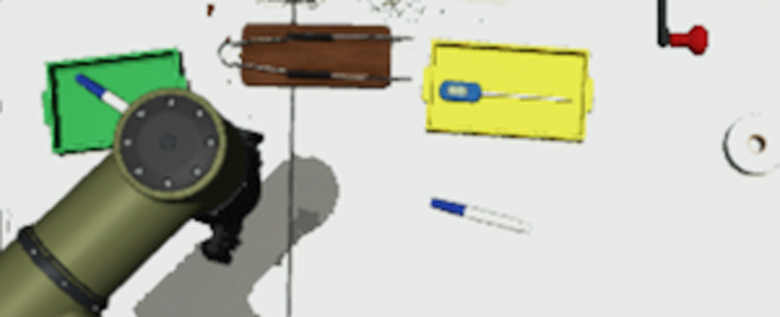

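The tongs are centred on the board, the probe is in its tray, and the first pen lies diagonally in the green tray with its cap at crop (88,85). I'll roll it to the near wall with the fingers shut, then take the second pen.

```bash
python3 - <<'E'
from h import *
C=np.array([586.3,348.5]);e=dirv(6.4);t=dirv(96.4)
T=lambda x,y,z:[*(C+x*e+y*t),z]
r=ori(ori2(96.4,T(0,0,60)))
hand.close(20)
arm.reach(T(34,-3,70),r);arm.move_l(T(34,-3,9),vel=60,threshold=6);st("in")
print(arm.move_l(T(-26,-3,9),vel=40,threshold=8));st("pushed")
x=arm.current_tcp_pos();arm.move_l([x[0]+3,x[1],x[2]],vel=40);arm.move_l([x[0]+3,x[1],70],vel=80)
arm.reach([420,-150,220],ori(190));st("away")
p,d=capture("top");np.savez("top6.npz",p=p,d=d)
cv2.imwrite("pics/t6.png",cv2.resize(p[150:210,160:240],None,fx=8,fy=8,interpolation=cv2.INTER_CUBIC)[:,:,::-1])
E
```

```text
in t 36.0 tcp [620.8 349.5   9.7] open 0.1 F [-0.8  0.2  0.7] pad 0.0
False
pushed t 37.7 tcp [561.9 342.9   9.7] open 0.3 F [4.8 0.5 1.5] pad 2.7
away t 40.7 tcp [ 420.3 -149.5  219.5] open 0.3 F [-0.7 -0.4  0.3] pad 0.0
```

View pics/t6.png

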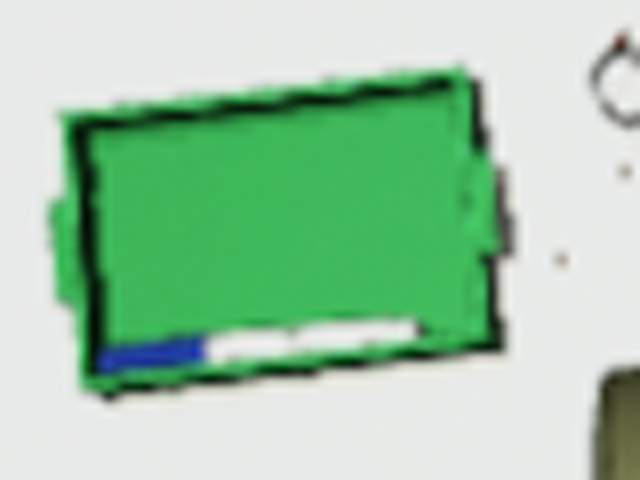

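The first pen lies along the near wall, from (100,360) to (415,330) in the crop. Now the second pen goes beside it.

```bash
python3 - <<'E'
from h import *
C=np.array([586.3,348.5]);e=dirv(6.4);t=dirv(96.4)
a=74.0;at=61.4;xy=np.array([436.6,-129.7])-5*dirv(a);tg=C+9*e-5*dirv(at)
phi=ori2(at+90,[*tg,40]);phi0=phi-at+a;print(phi,solver.inverse_kinematics([*xy,50],ori(phi0)))
pick(xy,phi0,5,25,46)
lower(tg,phi,51,9)
hand.ungrasp();st("open");x=arm.current_tcp_pos();arm.move_l([x[0],x[1],70],vel=60);st("up")
arm.reach([400,-250,220],ori(190));st("away")
p,d=capture("top");np.savez("top7.npz",p=p,d=d)
Z=cloud("top",cv2.medianBlur(d,3))[...,2]
cv2.imwrite("pics/t7.png",cv2.resize(p[140:212,160:390],None,fx=3.4,fy=3.4,interpolation=cv2.INTER_CUBIC)[:,:,::-1])
V=p.max(2).astype(int);w=(p.min(2)>150)
fit("top",box(w,172,222,164,194),18)
print("roll");fit("top",box(Z>12,420,460,180,212),25)
hs=cv2.cvtColor(p,cv2.COLOR_RGB2HSV);b=(hs[...,0]>95)&(hs[...,0]<130)&(hs[...,1]>90);comps(cloud("top",d),box(b,165,390,150,205),8)
for v0,v1 in((148,157),(164,172)):print(fit("top",box(V<60,262,286,v0,v1),37))
E
```

```text
151.4 [ 1.46262373e-01 -3.12587847e-01 -5.64839613e-01  4.44089210e-16
 -1.31854456e+00 -4.25515054e-01]
grip t 44.1 tcp [ 435.4 -134.6    5.2] open 13.9 F [0.9 0.4 0.4] pad 24.8
lift t 44.8 tcp [ 435.  -134.4   50.6] open 14.1 F [ 0.9 -0.  -0.3] pad 24.7
over t 48.4 tcp [592.9 344.9  51.1] open 13.7 F [ 0.9 -0.4  0. ] pad 24.7
touch True
down t 49.5 tcp [592.7 345.    9.2] open 13.9 F [-0.6  0.3  4.1] pad 25.2
open t 50.2 tcp [592.2 344.6   8.2] open 85.8 F [ 0.9 -0.8 -0.2] pad 0.0
up t 51.3 tcp [591.9 344.5  69.3] open 85.6 F [ 0.1 -0.4 -0.6] pad 0.0
away t 53.6 tcp [ 400.3 -249.7  219.7] open 85.6 F [ 0.5 -1.   0.6] pad 0.0
n 101 rect c [583.4 330.5] L/W [89. 13.] a 61.4 | mean [583.8 331. ] pca 61.6
roll
n 395 rect c [ 527.1 -488.8] L/W [79. 73.] a 134.4 | mean [ 526.9 -488.5] pca 129.6
[178 168  12   8  44] c [617. 393.] L 50 W 12 ang 62.3 zmed 17.5 zmax 23.3
[319 172  16   7  69] c [ 600. -102.] L 52 W 24 ang 92.7 zmed 19.1 zmax 28.0
[172 192  14   5  43] c [536. 404.] L 49 W 15 ang 92.8 zmed 17.8 zmax 25.8
n 46 rect c [669.6  92.7] L/W [51.  7.] a 90.0 | mean [669.6  92.7] pca 88.9
(array([669.63967691,  92.74161126]), np.float64(88.9245376535851))
n 57 rect c [619.1  92. ] L/W [51. 10.] a 90.0 | mean [619.3  91.9] pca 87.1
(array([619.34037736,  91.93328372]), np.float64(87.05649531268963))
```

View pics/t7.png

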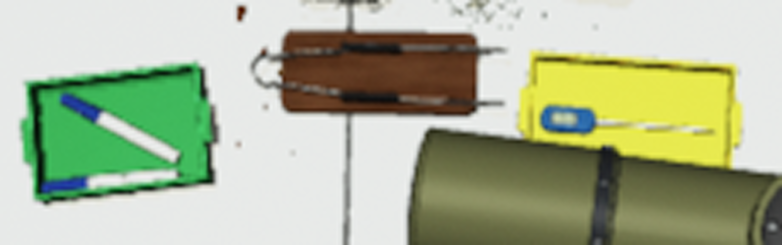

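Both pens are in the green tray, the tongs are about 6 mm off centre on the board, and the roll is unmoved. The barrel end of the second pen at (175,158) is close to the first pen, so I'll check it isn't propped.

```bash
python3 - <<'E'
from h import *
ds=[capture("top") for _ in range(8)]
p=ds[0][0];d=np.median([x[1] for x in ds],0);P=cloud("top",d)
hs=cv2.cvtColor(p,cv2.COLOR_RGB2HSV);m=(p.min(2)>150)|((hs[...,0]>95)&(hs[...,0]<130)&(hs[...,1]>90))
m=box(m,168,222,160,200)
k,l,s,_=cv2.connectedComponentsWithStats(m.astype(np.uint8),connectivity=4)
for i in range(1,k):
    if s[i,4]<40: continue
    q=P[l==i];o=np.argsort(-q[:,1]);q=q[o];print(s[i],[np.round(np.median(b,0)).tolist() for b in np.array_split(q,6)])
print(arm.current_time())
E
```

```text
[168 160  32   4  75] [[655.0, 446.0, -2.0], [655.0, 435.0, -2.0], [655.0, 422.0, -2.0], [655.0, 406.0, -2.0], [656.0, 387.0, -1.0], [658.0, 361.0, -2.0]]
[178 168  35  20 145] [[619.0, 398.0, 16.0], [608.0, 377.0, 17.0], [597.0, 357.0, 16.0], [587.0, 338.0, 17.0], [578.0, 321.0, 17.0], [569.0, 302.0, 18.0]]
[172 190  40   7 135] [[535.0, 417.0, 15.0], [535.0, 391.0, 17.0], [539.0, 367.0, 15.0], [541.0, 346.0, 17.0], [544.0, 326.0, 16.0], [545.0, 303.0, 17.0]]
[176 194  46   6 149] [[521.0, 382.0, -1.0], [524.0, 347.0, -1.0], [527.0, 320.0, -0.0], [527.0, 299.0, -1.0], [528.0, 282.0, -1.0], [528.0, 266.0, -1.0]]
54.0833
```

Both pens read level along their length (about 17 mm, with a −2 mm bias). Everything is in place, so I'm handing in.

```bash
python3 -c "
from rig import job;print(job.close_job())"
```

```text
the job is handed in; nothing more can be done
None
```

The job is handed in: both pens lie flat in the green tray, the probe is in the yellow tray and the tongs are on the board about 6 mm off centre, with the label roll unmoved, after about 54 s; the judge's verdict was not shown.

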